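# Snap the charged battery pack into the test dock and push its start button in

## Task

Set the green-topped battery pack in the cradle of the test dock and press it fully home, level, until both blue end clips have snapped over its foot; then push the dock's yellow start button until it snaps in and stays in. Press by feel and gently: the dock must never be pushed with more than 25 N. Leave the red-topped pack and everything else on the bench where it is.

Things in the scene. Friction and masses are not known exactly. Their poses are not given: they have to be found in the camera images.
- green_pack: Rigid battery pack, 0.28 kg give or take a quarter: a grey foot 56 (its x) x 46 (its y) x 32 mm high, and centred on it a black grip block 40 (x) x 36 (y) x 28 mm high with a green top; 60 mm tall in all. Slots 26 mm wide and 5 mm deep run up the x ends of the foot to a 2 mm thick shoulder at its top. Origin: centre of the underside; z up. This is the pack to fit.
- red_pack: Rigid battery pack, 0.28 kg give or take a quarter: a grey foot 56 (its x) x 46 (its y) x 32 mm high, and centred on it a black grip block 40 (x) x 36 (y) x 28 mm high with a red top; 60 mm tall in all. Slots 26 mm wide and 5 mm deep run up the x ends of the foot to a 2 mm thick shoulder at its top. Origin: centre of the underside; z up. Leave it alone.
- dock: Fixed test dock: a grey base 150 (its x) x 215 (its y) x 24 mm high, with the cradle on its +y half and a black console (110 x 70 mm, top 40 mm up) on its -y half. Origin: centre of the underside; z up.
- cradle (a point): Point on the top of the base (24 mm above the bench) under the cradle's centre; axes as the dock's. The pack stands in the cradle with its x along this x, 1.5 mm clearance each side, between four grey corner guides 46 mm tall with flared mouths 10 mm higher. The bay floor is 9 mm above this point, but the cradle is screw-set up to 8 mm higher or lower each time, unmeasured.
- clip_far (a joint): Lean in rad of the blue sprung clip, 20 mm wide, at the middle of the cradle's +x end: 0 upright (bay empty, or snapped over the foot), about 0.1 as the foot passes. Its barb catches 3 mm over the foot's shoulder, underside 33.5 mm above the bay floor. The lowered pack stops on the clip ramps, underside 8 to 14 mm above the bay floor.
- clip_near (a joint): The same for the clip at the -x end. Pressing the middle of the pack's top, force peaks at some 8 to 18 N as the clips spread (pack some 5 mm above the bay floor), drops to 1 to 6 N, and the clips snap over the shoulder in the last 1.5 mm above the rigid floor. One clip may go before the other. Let go, the pack may rise 1.5 mm against the clips.
- ejector (a joint): Travel straight down of the brass ejector, 18 mm across, in the middle of the bay floor, m: 0 standing 9 mm above the floor, 0.009 flush with it. Starts at 0; a spring pushes it up with 3 N, rising to 6.5 N when flush. 0.0075 to 0.0085 with the pack held down by the clips.
- button_panel (a point): Point on the console's top (40 mm above the bench) under the centre of the yellow start button; axes as the dock's. The round button, 29 mm across in a steel collar 38 mm across, stands with its top 14 mm above this point when off, but its mounting is set up to 6 mm higher or lower, differently each time, and this is not measured.
- start_button (a joint): Travel of the yellow start button straight down, m: 0 off, 0.006 fully in. Starts off. An over-centre spring resists with a peak of about 6 N near 0.0015, then lets go and from 0.0036 on pulls the button in, where it stays. Fully in it stops hard.
- circuit_board: Bystander: green circuit board 90 x 65 mm lying flat. Origin: centre of the underside.
- solder_reel: Bystander: steel reel 54 mm across, 46 mm tall, upright. Origin: centre of the underside.
- flux_bottle: Bystander: small amber bottle 36 mm across, 85 mm tall. Origin: centre of the underside.
- screwdriver: Bystander: orange-handled screwdriver lying flat.
- brush: Bystander: small brush lying flat.
- parts_bin: Bystander: open blue parts tray 120 x 100 x 50 mm. Origin: centre of the underside.

How it is judged:
On the way, in this order (a step that is already met when the one before it is completed fails the run):
1. the green pack is fully down in the cradle with both clips snapped over its foot (z of green_pack in the frame of cradle below 0.021 m and horizontal distance between green_pack and cradle below 0.006 m and angle between green_pack's own z axis and vertical below 0.05 rad and value of joint ejector above 0.006 m and value of joint each of clip_far, clip_near below 0.04 rad), for 0.2 s.
2. the start button has snapped in (value of joint start_button above 0.005 m), for 0.2 s.
At the end, for the whole second after the job is handed in: The green pack rests in the cradle, underside under 21 mm above cradle, within 6 mm of its centre, tilted under 0.05 rad, holding the ejector down over 6 mm, both clips within 0.04 rad of upright over its shoulder; the start button is in by over 5 mm (all of step 1 and value of joint start_button above 0.005 m and linear speed of green_pack below 0.02 m/s); the robot touches nothing.
It fails at once if the robot pushes the dock or its button with more than 25 N, or the contact forces of the pack on the dock add up to over 30 N (as a push of 25 N makes them) (contact force between green_pack and dock above 30 N or contact force between any of the arm, the fingers and dock above 25 N).
It fails at once if the red pack moves more than 30 mm, or another bystander more than 40 mm (distance of red_pack from where it was at the start of the episode above 0.03 m or distance of any of circuit_board, solder_reel, flux_bottle, screwdriver, brush, parts_bin from where it was at the start of the episode above 0.04 m).
It also fails if it takes over 72 s, if anything falls off the work surface, if the arm or the gripper's body presses on something with over 40 N, if the wrist force passes 120 N, or if a joint passes its speed limit or range.

## Robot

A 6-joint arm with a two-finger parallel gripper is mounted at the origin on the work surface. World frame = base frame: x ahead of the robot, y to its left, z up, the work surface at z = 0. Lengths are in m, angles in rad, forces in N, time in s.
With the tool pointing down it reaches from about 0.375 to 0.975 m from the base axis. Payload 3.8 kg.
Tool frame: the origin (TCP) lies at the very end of the fingers, on their centre line; the grasp point (between the pads) lies ctrl.pinch_z behind it (ctrl.pinch_z is the distance from the TCP to the grasp point, in m); z points along the fingers, y is the line along which they close (so a half turn about z gives the same grasp; the last joint's range is limited). The gripper opens to 88 mm and grips with 3 to 60 N. Pads are 18 mm wide; open, the fingers measure 123 mm over their backs; the gripper's body (75 mm by 187 mm) begins 45 mm behind the grasp point.
Start: joints at [1.142, 0.264, 1.604, -0, 1.274, -0.037], TCP at [0.258, 0.624, 0.239] pointing down, gripper open.
Joint ranges: [-2.63, 2.63], [-0.94, 2.18], [0.31, 2.57], [-1.31, 4.45], [0, 2.66], [-2.55, 2.55]. Speed limits (rad/s): [2.57, 2.57, 3.14, 3.14, 3.14, 3.14].

## Interface

Orientations are given as a unit quaternion [w, x, y, z].
In Python, from workcell import ctrl, get_image gives the robot as it stands.
- The arm moves only by the shell command python3 -m handwheel [OPENING], which reads ROWS from standard input. ROWS is a JSON list of rows, 1 to 10 of them, each an object with the fields x, y, z (the shift in m), rz (a turn about the tool's z in rad); a field left out counts as zero; each row is the pose to reach, as a shift and turn from the pose commanded when the command began, along the tool's axes at that moment; what a row does not reach only later rows make up. A row lasts 1/8 s, in which the tool goes at most 0.0625 m and 0.188 rad, less where a joint would pass 70% of its speed; a pose out of reach is approached as far as the arm can. OPENING is the finger opening in m, set as the command begins (- or left out keeps the last). The fingers move at their own pace and stop on an object; the grip force is fixed at half the most. Time passes only in rows, so rows that do not move let the fingers close. It prints the time, the measured TCP pose, the force, the opening and the grip force at its end. Input that does not fit is refused with a message, and nothing moves.
- ctrl.read_state(): the state, without advancing time (a new reading comes with each control period).
- get_image(name): name is "scene" or "top"; returns a dict with "pixels" (400x640x3 uint8, red, green, blue), "depth" (400x640 float32, m along the optical axis (not along the pixel's ray), 0 where there is no reading), "K" (3x3 intrinsics, pixels), "world_from_camera" (4x4, takes a point from camera to world coordinates). Camera axes: x right, y up, looking along -z (the intrinsics and any distortion apply to the point x, -y, -z); pixel columns grow to the right and rows downward; lengths in m; the calibration is good to about 2 mm. A picture is of the moment at which its call begins.
- ctrl.job_done(): hands the job in; it is judged then, once.
The state is a dict: "clock": time; "joint_positions": joint angles; "qd": joint speeds; "joint_efforts": joint torques, N m; "tcp_pos": TCP position; "tool_rot": TCP orientation; "ft_force": force on the tool from outside, world axes, zero at the start; "moment": the same for the moment, N m; "gripper_width": finger opening in m; "finger_force": force on a finger pad.
Only numpy, scipy, OpenCV 4.12 (cv2) and the standard library are available. Lean on these libraries where they do the work, as an engineer would, in place of code of your own. Each camera call takes 0.05 s, during which the arm holds its last target. There are 200 camera calls.

## Working session

There is one attempt and no reset: what is moved stays moved. The work goes in short steps, Python scripts to look and compute and a shell command to move; the robot and the scene stay as the last step left them, time stands still between calls to the robot, and variables do not carry over. Pictures are saved under pics/ and viewed, at most 10 in all, crops included, and the job is handed in when it is done.

```bash
mkdir -p pics
python3 - <<'E'
from workcell import ctrl,get_image
import cv2,numpy as np
s=ctrl.read_state();print(s,ctrl.pinch_z)
for n in("scene","top"):
    im=get_image(n);np.savez(f"{n}0.npz",**im)
    cv2.imwrite(f"pics/{n}0.png",im["pixels"][:,:,::-1]);print(n,im["K"],im["world_from_camera"])
E
```

```text
{'clock': 0.0, 'joint_positions': array([ 1.14208064e+00,  2.64777867e-01,  1.60535682e+00, -6.79732157e-07,
        1.27366267e+00, -3.69094944e-02]), 'qd': array([-5.44257344e-04,  1.18565200e-03, -9.27407101e-05,  1.49935600e-03,
       -1.85237591e-03,  3.06433645e-04]), 'joint_efforts': array([ 6.67187705e-04, -5.02092648e+01, -3.56881070e+01,  7.28326477e-02,
        2.89447093e-02, -2.06739369e-04]), 'tcp_pos': array([0.25747384, 0.62321488, 0.2373806 ]), 'tool_rot': array([-2.54013046e-04,  1.94652219e-01,  9.80871703e-01, -1.07268632e-03]), 'ft_force': array([-0.52440128, -0.45867376,  0.16462272]), 'moment': array([0.01637517, 0.02067808, 0.00993845]), 'finger_force': 0.0, 'gripper_width': 0.08834924434840875} 0.0187
scene [[500.13091311   0.         314.96151657]
 [  0.         500.13091311 189.22199828]
 [  0.           0.           1.        ]] [[-0.20251133 -0.61413706  0.76277443  1.52384835]
 [ 0.97913175 -0.11343269  0.16862397  0.16725077]
 [-0.01703468  0.78100492  0.6242925   0.82818547]
 [ 0.          0.          0.          1.        ]]
top [[366.88195554   0.         318.79919108]
 [  0.         366.88195554 201.74260679]
 [  0.           0.           1.        ]] [[ 5.31218956e-04  9.95496872e-01 -9.47929066e-02  4.28490284e-01]
 [-9.99821592e-01 -1.26107526e-03 -1.88465648e-02 -4.12010173e-02]
 [-1.88812373e-02  9.47860065e-02  9.95318598e-01  1.23474170e+00]
 [ 0.00000000e+00  0.00000000e+00  0.00000000e+00  1.00000000e+00]]
```

View pics/scene0.png

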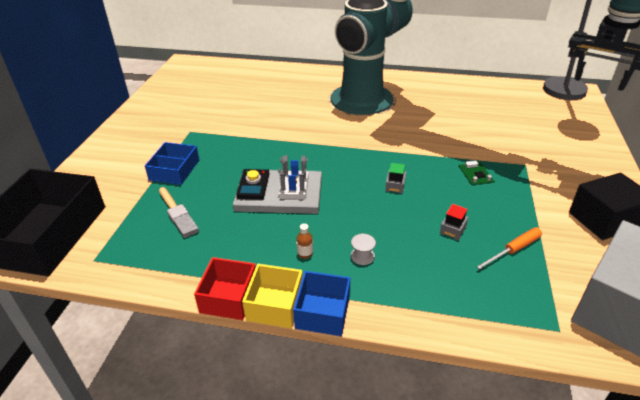

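View pics/top0.png

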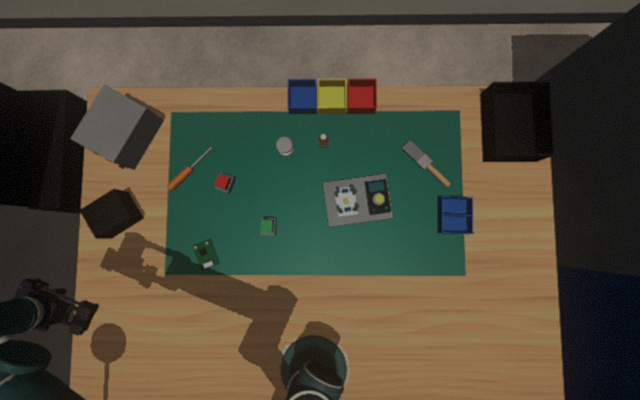

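The scene view shows the green pack at (396,172), the red pack at (455,220), the cradle at (293,178) and the button at (253,176). In the top view the green pack is at (268,226), the cradle at (346,201) and the button at (378,199). I'll measure these next.

```bash
cat > m.py <<'E'
import numpy as np,cv2
def ray(im,u,v):
    K=im["K"];T=im["world_from_camera"];p=np.array([(u-K[0,2])/K[0,0],-(v-K[1,2])/K[1,1],-1.])
    return T[:3,3],T[:3,:3]@p
def plane(im,u,v,z):
    o,d=ray(im,u,v);return o+d*(z-o[2])/d[2]
def cloud(im):
    K=im["K"];T=im["world_from_camera"];v,u=np.mgrid[:400,:640];d=im["depth"]
    P=np.stack([(u-K[0,2])/K[0,0]*d,-(v-K[1,2])/K[1,1]*d,-d],-1);return P@T[:3,:3].T+T[:3,3]
def tri(a,ua,b,ub):
    o1,d1=ray(a,*ua);o2,d2=ray(b,*ub)
    s,*_=np.linalg.lstsq(np.stack([d1,-d2],1),o2-o1,rcond=None)
    p,q=o1+d1*s[0],o2+d2*s[1];return (p+q)/2,np.linalg.norm(p-q)
def blobs(im,lo,hi,box,mina=4):
    h=cv2.cvtColor(im["pixels"],cv2.COLOR_RGB2HSV);m=cv2.inRange(h,np.array(lo),np.array(hi))
    k=np.zeros_like(m);x0,y0,x1,y1=box;k[y0:y1,x0:x1]=1;m=m*k
    n,l,s,c=cv2.connectedComponentsWithStats(m)
    return [(s[i,4],c[i],l==i) for i in range(1,n) if s[i,4]>=mina]
E
python3 - <<'E'
from m import *
S=dict(np.load("scene0.npz"));T=dict(np.load("top0.npz"))
np.set_printoptions(precision=4,suppress=True)
def show(n,im,lo,hi,box):
    C=cloud(im)
    for a,c,m in blobs(im,lo,hi,box):
        r=cv2.minAreaRect(np.argwhere(m)[:,::-1].astype(np.float32))
        print(n,a,c,"depthpt",np.median(C[m],0),"z60",plane(im,*c,.06),r)
show("greenS",S,(50,170,110),(70,255,255),(375,150,415,195))
show("greenT",T,(50,170,110),(70,255,255),(250,210,285,240))
show("yelS",S,(20,120,120),(35,255,255),(235,160,270,195))
show("yelT",T,(20,120,100),(35,255,255),(365,185,390,215))
show("bluS",S,(105,130,60),(125,255,255),(270,150,320,215))
show("bluT",T,(105,130,50),(125,255,255),(330,185,366,220))
a=cv2.resize(S["pixels"][140:225,225:415],None,fx=4,fy=4,interpolation=cv2.INTER_CUBIC)
b=cv2.resize(T["pixels"][165:240,255:400],(760,393),interpolation=cv2.INTER_CUBIC)
cv2.imwrite("pics/c0.png",np.vstack([a[:200*2][:,:760],b])[:, :, ::-1][:600+193])
cv2.imwrite("pics/cs.png",a[:,:,::-1]);cv2.imwrite("pics/ct.png",b[:,:,::-1])
cv2.imwrite("pics/both.png",cv2.resize(np.vstack([a[:340],b]),(600,578))[:,:,::-1])
E
```

```text
greenS 110 [396.6636 167.7636] depthpt [0.462  0.1494 0.061 ] z60 [0.4598 0.1497 0.06  ] ((396.57696533203125, 167.88461303710938), (13.271717071533203, 9.054535865783691), 7.125016689300537)
yelS 97 [252.4536 174.2474] depthpt [ 0.5528 -0.2114  0.0589] z60 [ 0.5542 -0.2104  0.06  ] ((252.5, 174.5), (9.0, 11.0), 90.0)
yelT 51 [378.6863 198.2157] depthpt [ 0.5521 -0.212   0.0596] z60 [ 0.5515 -0.2112  0.06  ] ((378.5, 198.5), (7.0, 7.0), 90.0)
bluS 183 [293.0984 174.4918] depthpt [ 0.5221 -0.1044  0.0687] z60 [ 0.5363 -0.1075  0.06  ] ((293.00872802734375, 174.9344940185547), (7.6654953956604, 28.679523468017578), 7.594643592834473)
bluT 8 [344.5 190.5] depthpt [ 0.5738 -0.1005  0.0845] z60 [ 0.5767 -0.1018  0.06  ] ((344.5, 190.5), (1.0, 3.0), 90.0)
bluT 5 [347.2 209.2] depthpt [ 0.5148 -0.108   0.0871] z60 [ 0.5162 -0.11    0.06  ] ((347.3499755859375, 209.05003356933594), (0.9486832022666931, 3.1622774600982666), 71.56504821777344)
```

View pics/both.png

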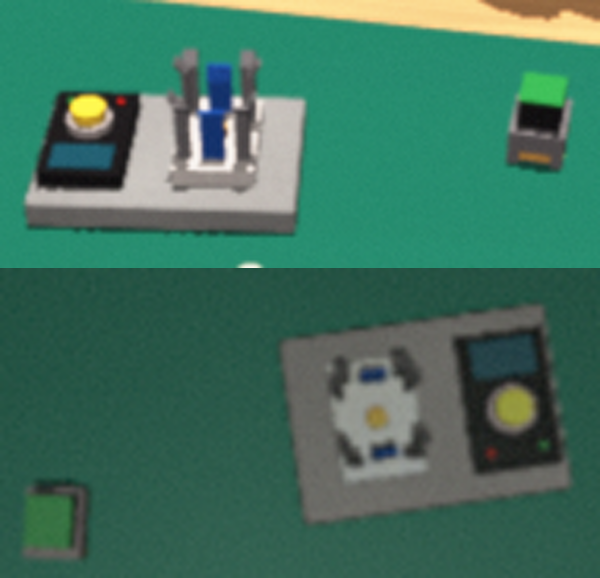

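The crop shows the dock turned about +7°, with its clips at the ±x ends and open gaps between the guides on the ±y sides. The green pack is nearly aligned with the world axes. Next I'll get poses from the depth clouds.

Run:
```python
from m import *
S=dict(np.load("scene0.npz"));T=dict(np.load("top0.npz"))
np.set_printoptions(precision=4,suppress=True)
def rect(n,P,x,y,z):
    P=P.reshape(-1,3);k=(abs(P[:,0]-x[0])<x[1])&(abs(P[:,1]-y[0])<y[1])&(P[:,2]>z[0])&(P[:,2]<z[1])
    Q=P[k];r=cv2.minAreaRect(Q[:,:2].astype(np.float32));print(n,k.sum(),"ctr",np.array(r[0]),"size",np.array(r[1]),"ang",r[2],"medz",np.median(Q[:,2]));return Q
for n,im in(("S",S),("T",T)):
    C=cloud(im)
    rect(n+" pack all",C,(.46,.06),(.15,.06),(.015,.08))
    rect(n+" pack top",C,(.46,.06),(.15,.06),(.052,.07))
    rect(n+" pack foot",C,(.46,.06),(.15,.06),(.024,.04))
    rect(n+" dock",C,(.545,.13),(-.15,.16),(.015,.1))
    rect(n+" cradle hi",C,(.545,.06),(-.105,.05),(.06,.1))
    rect(n+" cradle floorpart",C,(.545,.06),(-.105,.05),(.03,.05))
    rect(n+" console",C,(.545,.06),(-.205,.045),(.035,.08))
    rect(n+" yellow",C,(.552,.025),(-.212,.025),(.05,.07))
# green top in T with dark threshold
for a,c,m in blobs(T,(50,130,70),(75,255,255),(250,210,285,240)):
    print("grT",a,c,plane(T,*c,.06))
h=cv2.cvtColor(T["pixels"],cv2.COLOR_RGB2HSV);print(h[222:230,263:273].reshape(-1,3).mean(0),h[222:230,240:250].reshape(-1,3).mean(0))
# ejector brass (orange)
for n,im,box in(("T",T,(335,190,360,212)),("S",S,(280,160,305,200))):
    for a,c,m in blobs(im,(10,70,60),(30,255,255),box):print("brass",n,a,c,plane(im,*c,.042),np.median(cloud(im)[m],0))
```

```text
S pack all 414 ctr [0.4642 0.1486] size [0.046  0.0613] ang 87.78836059570312 medz 0.04400321179626726
S pack top 169 ctr [0.4624 0.1489] size [0.0353 0.0484] ang 88.43669128417969 medz 0.06042742289110847
S pack foot 140 ctr [0.4636 0.1486] size [0.046  0.0601] ang 87.81721496582031 medz 0.032183717516220345
S dock 3442 ctr [ 0.5519 -0.1456] size [0.1587 0.2148] ang 8.132391929626465 medz 0.03303224567423202
S cradle hi 470 ctr [ 0.5454 -0.1071] size [0.0846 0.0696] ang 9.653926849365234 medz 0.08025972060977327
S cradle floorpart 403 ctr [ 0.5475 -0.106 ] size [0.0977 0.0655] ang 8.24017333984375 medz 0.04115464581175743
S console 632 ctr [ 0.5553 -0.2117] size [0.1075 0.0702] ang 8.48752498626709 medz 0.04183351295849541
S yellow 104 ctr [ 0.5545 -0.211 ] size [0.0328 0.0334] ang 16.64602279663086 medz 0.05883087245189694
T pack all 250 ctr [0.4634 0.1503] size [0.0469 0.0538] ang 88.5911865234375 medz 0.057114379072871535
T pack top 141 ctr [0.4631 0.1501] size [0.0359 0.0394] ang 86.71536254882812 medz 0.06009189439126428
T pack foot 90 ctr [0.4635 0.1504] size [0.0463 0.0544] ang 87.90631103515625 medz 0.03180101357913856
T dock 2901 ctr [ 0.5513 -0.1446] size [0.1501 0.215 ] ang 7.876322269439697 medz 0.02778539414417769
T cradle hi 164 ctr [ 0.5454 -0.1051] size [0.0771 0.07  ] ang 7.733077526092529 medz 0.08885833140702859
T cradle floorpart 423 ctr [ 0.5461 -0.0984] size [0.0983 0.0971] ang 9.337437629699707 medz 0.040809438320168256
T console 652 ctr [ 0.5571 -0.2103] size [0.103  0.0706] ang 7.502242088317871 medz 0.040801564997900996
T yellow 84 ctr [ 0.5514 -0.2102] size [0.0338 0.034 ] ang 72.33643341064453 medz 0.05870616276129004
grT 109 [266.0367 225.6789] [0.4635 0.1502 0.06  ]
[ 65.75   130.55   109.7375] [ 79.8375 137.9     87.7625]
brass T 19 [345.6316 200.7895] [ 0.5451 -0.1062  0.042 ] [ 0.5439 -0.1068  0.0496]
```

Both views agree, and the measured sizes match the ones given:

| Item | Position (x, y), m | Yaw | Height, m |
|---|---|---|---|
| Pack | (0.4634, 0.150) | −2° | – |
| Cradle | (0.5453, −0.1058) | +7.9° | bay floor about 0.041 |
| Button | (0.5528, −0.2106) | – | top about 0.059 |

```bash
cat > go.py <<'E'
# usage: go.py x y z yaw_of_tool_y_deg -> shift/turn in tool axes from the present pose
import sys,numpy as np
from scipy.spatial.transform import Rotation as R
from workcell import ctrl
x,y,z,a=map(float,sys.argv[1:5]);s=ctrl.read_state();q=s["tool_rot"]
M=R.from_quat([q[1],q[2],q[3],q[0]]).as_matrix()
d=M.T@(np.array([x,y,z])-s["tcp_pos"])
cur=np.degrees(np.arctan2(M[1,1],M[0,1]));t=(a-cur+90)%180-90
print("t",s["clock"],"tcp",s["tcp_pos"].round(4),"yaw",cur.round(2),"tilt",M[:,2].round(4),"ft",s["ft_force"].round(2),"w",round(s["gripper_width"],4))
print("shift",d.round(4),"turn",round(-np.radians(t),4))
E
python3 go.py 0.4634 0.150 0.12 88
```

```text
t 0.1 tcp [0.2575 0.6233 0.2375] yaw 67.55 tilt [-9.0e-04 -1.9e-03 -1.0e+00] ft [ 0.42  0.48 -0.31] w 0.0879
shift [-0.3711 -0.3585  0.1182] turn -0.3569
```

```bash
echo '[{"x":-0.041, "y":-0.04, "z":0.013, "rz":-0.04}, {"x":-0.082, "y":-0.08, "z":0.026, "rz":-0.08}, {"x":-0.123, "y":-0.12, "z":0.039, "rz":-0.12}, {"x":-0.165, "y":-0.159, "z":0.052, "rz":-0.16}, {"x":-0.206, "y":-0.199, "z":0.065, "rz":-0.2}, {"x":-0.247, "y":-0.239, "z":0.078, "rz":-0.24}, {"x":-0.288, "y":-0.279, "z":0.091, "rz":-0.28}, {"x":-0.33, "y":-0.319, "z":0.104, "rz":-0.32}, {"x":-0.3711, "y":-0.3585, "z":0.1182, "rz":-0.357}, {"x":-0.3711, "y":-0.3585, "z":0.1182, "rz":-0.357}]' | python3 -m handwheel 0.088; python3 go.py 0.4634 0.150 0.037 88
```

```text
clock: 1.35
tcp_pos: [0.4637, 0.1473, 0.119]
tool_rot: [-0.001, 0.02, 1.0, -0.001]
ft_force: [-0.9, 0.1, 0.6]
gripper_width: 0.0881
finger_force: 0.0
t 1.35 tcp [0.4637 0.1473 0.119 ] yaw 87.68 tilt [-0.0027 -0.0014 -1.    ] ft [-0.91  0.15  0.57] w 0.0881
shift [0.0002 0.0028 0.082 ] turn -0.0055
```

```bash
echo '[{}, {}, {"z":0.03}]' | python3 -m handwheel; python3 go.py 0.4634 0.150 0.037 88
```

```text
clock: 1.72
tcp_pos: [0.4663, 0.1531, 0.0931]
tool_rot: [0.003, 0.016, 1.0, 0.001]
ft_force: [-0.1, 0.2, -0.3]
gripper_width: 0.0882
finger_force: 0.0
t 1.725 tcp [0.4663 0.1531 0.0931] yaw 88.14 tilt [ 0.0068  0.0021 -1.    ] ft [-0.14  0.17 -0.34] w 0.0882
shift [ 0.0032 -0.0033  0.0561] turn 0.0025
```

```bash
echo '[{}, {}, {}, {}]' | python3 -m handwheel; python3 go.py 0.4634 0.150 0.037 88
```

```text
clock: 2.22
tcp_pos: [0.4645, 0.1511, 0.0914]
tool_rot: [0.001, 0.017, 1.0, 0.0]
ft_force: [0.1, 0.4, 0.0]
gripper_width: 0.0879
finger_force: 0.0
t 2.225 tcp [0.4645 0.1511 0.0914] yaw 88.02 tilt [ 1.5e-03  4.0e-04 -1.0e+00] ft [0.05 0.41 0.01] w 0.0879
shift [ 0.0011 -0.0012  0.0544] turn 0.0003
```

```bash
echo '[{}, {}]' | python3 -m handwheel; python3 go.py 0.4634 0.150 0.037 88
```

```text
clock: 2.48
tcp_pos: [0.4639, 0.1508, 0.0907]
tool_rot: [0.0, 0.017, 1.0, 0.0]
ft_force: [0.2, -0.8, -0.0]
gripper_width: 0.088
finger_force: 0.0
t 2.475 tcp [0.4639 0.1508 0.0907] yaw 88.0 tilt [ 2.e-04  1.e-04 -1.e+00] ft [ 0.2  -0.78 -0.05] w 0.088
shift [ 0.0005 -0.0008  0.0537] turn -0.0001
```

```bash
echo '[{"y":-0.0005, "z":0.015}, {"y":-0.0005, "z":0.03}, {"y":-0.0005, "z":0.042}, {"y":-0.0005, "z":0.05}, {"y":-0.0005, "z":0.053}, {"y":-0.0005, "z":0.053}, {"y":-0.0005, "z":0.053}, {"y":-0.0005, "z":0.053}, {"y":-0.0005, "z":0.053}]' | python3 -m handwheel; python3 go.py 0.4634 0.150 0.037 88
```

```text
clock: 3.6
tcp_pos: [0.464, 0.1504, 0.0378]
tool_rot: [0.0, 0.017, 1.0, 0.0]
ft_force: [0.1, 0.3, 0.8]
gripper_width: 0.0882
finger_force: 0.0
t 3.6 tcp [0.464  0.1504 0.0378] yaw 88.01 tilt [ 6.e-04  2.e-04 -1.e+00] ft [0.12 0.32 0.84] w 0.0882
shift [ 0.0006 -0.0004  0.0008] turn 0.0001
```

Close on the block.

```bash
echo '[{}, {}, {}, {}, {}, {}, {}, {}]' | python3 -m handwheel 0.02; python3 go.py 0.5453 -0.1058 0.19 97.9
```

```text
clock: 4.6
tcp_pos: [0.4638, 0.1503, 0.0375]
tool_rot: [-0.0, 0.017, 1.0, -0.0]
ft_force: [0.7, 0.0, -0.2]
gripper_width: 0.0356
finger_force: 30.0
t 4.6 tcp [0.4638 0.1503 0.0375] yaw 88.01 tilt [-0. -0. -1.] ft [ 0.65  0.02 -0.17] w 0.0356
shift [-0.0903 -0.2531 -0.1525] turn -0.1726
```

Gripped at 36 mm wide, which is correct. The pack's underside is 0.0375 m below the TCP. Now I'll lift and carry it.

```bash
echo '[{"z":-0.02}, {"z":-0.05}, {"z":-0.085}, {"z":-0.115}, {"z":-0.13}, {"z":-0.13}]' | python3 -m handwheel; echo '[{"x":-0.008, "y":-0.02, "rz":-0.015}, {"x":-0.02, "y":-0.055, "rz":-0.04}, {"x":-0.034, "y":-0.095, "rz":-0.065}, {"x":-0.048, "y":-0.135, "rz":-0.09}, {"x":-0.062, "y":-0.175, "rz":-0.12}, {"x":-0.075, "y":-0.21, "rz":-0.145}, {"x":-0.085, "y":-0.238, "rz":-0.163}, {"x":-0.0903, "y":-0.2531, "rz":-0.1726}, {"x":-0.0903, "y":-0.2531, "rz":-0.1726}, {"x":-0.0903, "y":-0.2531, "rz":-0.1726}]' | python3 -m handwheel;echo '[{}, {}, {}, {}, {}, {}]' | python3 -m handwheel; python3 go.py 0.5453 -0.1058 0.14 97.9
```

```text
clock: 5.35
tcp_pos: [0.4643, 0.1504, 0.168]
tool_rot: [0.001, 0.017, 1.0, 0.0]
ft_force: [-0.3, -0.5, -3.5]
gripper_width: 0.036
finger_force: 30.0
clock: 6.6
tcp_pos: [0.5446, -0.1048, 0.1667]
tool_rot: [-0.001, -0.069, 0.998, 0.001]
ft_force: [0.1, 0.3, -3.0]
gripper_width: 0.0358
finger_force: 30.0
clock: 7.35
tcp_pos: [0.5453, -0.1058, 0.1675]
tool_rot: [0.0, -0.069, 0.998, 0.0]
ft_force: [-0.4, -0.9, -2.4]
gripper_width: 0.0359
finger_force: 30.0
t 7.35 tcp [ 0.5453 -0.1058  0.1675] yaw 97.89 tilt [ 0.  0. -1.] ft [-0.41 -0.94 -2.41] w 0.0359
shift [-0.      0.      0.0275] turn -0.0002
```

```bash
echo '[{"z":0.01}, {"z":0.02}, {"z":0.027}, {"z":0.03}, {"z":0.033}, {"z":0.036}, {"z":0.036}, {"z":0.036}]' | python3 -m handwheel;python3 - <<'E'
from workcell import get_image
import cv2
im=get_image("scene")["pixels"]
cv2.imwrite("pics/s1.png",cv2.resize(im[100:225,225:385],None,fx=4.5,fy=4.5,interpolation=cv2.INTER_CUBIC)[:,:,::-1])
E
```

```text
clock: 8.35
tcp_pos: [0.5454, -0.1058, 0.1317]
tool_rot: [0.0, -0.069, 0.998, -0.0]
ft_force: [0.0, 0.8, -2.1]
gripper_width: 0.0355
finger_force: 30.0
```

View pics/s1.png

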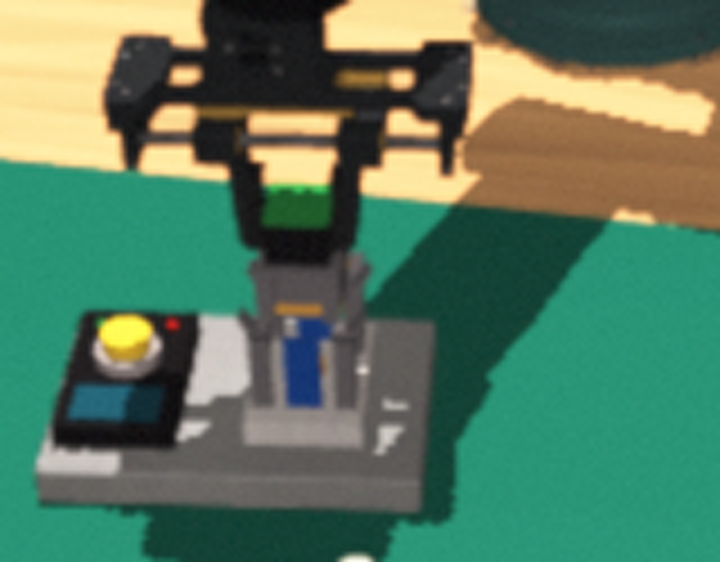

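The pack's foot (crop x 250–367) sits centred at the guide mouths (245–362), above the blue clip at (306,360). I'll lower it by feel.

```bash
echo '[{"z":0.003}, {"z":0.006}, {"z":0.009}, {"z":0.012}, {"z":0.012}]' | python3 -m handwheel; echo '[{"z":0.003}, {"z":0.006}, {"z":0.009}, {"z":0.012}, {"z":0.012}]' | python3 -m handwheel; python3 go.py 0.5453 -0.1058 0.09 97.9
```

```text
clock: 9.02
tcp_pos: [0.5452, -0.1057, 0.1192]
tool_rot: [-0.0, -0.069, 0.998, 0.0]
ft_force: [-0.1, 0.2, -3.8]
gripper_width: 0.0359
finger_force: 30.0
clock: 9.65
tcp_pos: [0.5452, -0.1058, 0.1072]
tool_rot: [-0.0, -0.069, 0.998, 0.0]
ft_force: [1.4, -0.3, -1.8]
gripper_width: 0.0357
finger_force: 30.0
t 9.65 tcp [ 0.5452 -0.1058  0.1072] yaw 97.89 tilt [-2.e-04  1.e-04 -1.e+00] ft [ 1.43 -0.27 -1.79] w 0.0357
shift [-0.0001 -0.0001  0.0172] turn -0.0001
```

```bash
echo '[{"z":0.003}, {"z":0.006}, {"z":0.008}, {"z":0.01}, {"z":0.01}]' | python3 -m handwheel; echo '[{"z":0.001}, {"z":0.002}, {"z":0.003}, {"z":0.003}]' | python3 -m handwheel; python3 go.py 0.5453 -0.1058 0.09 97.9
```

```text
clock: 10.28
tcp_pos: [0.5452, -0.1058, 0.0973]
tool_rot: [-0.0, -0.069, 0.998, 0.0]
ft_force: [0.2, -0.4, -3.1]
gripper_width: 0.0357
finger_force: 30.0
clock: 10.78
tcp_pos: [0.5452, -0.1058, 0.0944]
tool_rot: [-0.0, -0.069, 0.998, 0.0]
ft_force: [-0.3, -0.1, -2.1]
gripper_width: 0.0355
finger_force: 30.0
t 10.775 tcp [ 0.5452 -0.1058  0.0944] yaw 97.9 tilt [-1.e-04  0.e+00 -1.e+00] ft [-0.33 -0.09 -2.08] w 0.0355
shift [-0.0001 -0.      0.0044] turn -0.0001
```

```bash
echo '[{"z":0.001}, {"z":0.002}, {"z":0.002}]' | python3 -m handwheel; echo '[{"z":0.001}, {"z":0.001}, {"z":0.001}]' | python3 -m handwheel;echo '[{"z":0.001}, {"z":0.001}, {"z":0.001}]' | python3 -m handwheel
```

```text
clock: 11.15
tcp_pos: [0.5454, -0.1058, 0.0925]
tool_rot: [0.0, -0.069, 0.998, -0.0]
ft_force: [0.0, 0.3, -2.5]
gripper_width: 0.036
finger_force: 30.0
clock: 11.52
tcp_pos: [0.5454, -0.1058, 0.0916]
tool_rot: [0.0, -0.069, 0.998, -0.0]
ft_force: [0.5, -0.0, -2.7]
gripper_width: 0.0357
finger_force: 30.0
clock: 11.9
tcp_pos: [0.5453, -0.1058, 0.0905]
tool_rot: [0.0, -0.069, 0.998, -0.0]
ft_force: [0.8, 0.6, -1.5]
gripper_width: 0.0359
finger_force: 30.0
```

```bash
for i in 1 2; do :; done; echo '[{"z":0.001}, {"z":0.001}, {"z":0.001}]' | python3 -m handwheel; echo '[{"z":0.001}, {"z":0.001}, {"z":0.001}]' | python3 -m handwheel;echo '[{"z":0.001}, {"z":0.001}, {"z":0.001}]' | python3 -m handwheel; python3 go.py 0.5453 -0.1058 0.09 97.9
```

```text
clock: 12.28
tcp_pos: [0.5452, -0.1058, 0.0895]
tool_rot: [-0.0, -0.069, 0.998, 0.0]
ft_force: [1.0, 0.5, -2.3]
gripper_width: 0.0353
finger_force: 30.0
clock: 12.65
tcp_pos: [0.5453, -0.1058, 0.0885]
tool_rot: [0.0, -0.069, 0.998, -0.0]
ft_force: [1.6, 0.3, -2.5]
gripper_width: 0.0358
finger_force: 30.0
clock: 13.02
tcp_pos: [0.5453, -0.1058, 0.0875]
tool_rot: [0.0, -0.069, 0.998, -0.0]
ft_force: [1.5, 0.1, -1.4]
gripper_width: 0.0355
finger_force: 30.0
t 13.025 tcp [ 0.5453 -0.1058  0.0875] yaw 97.9 tilt [ 0. -0. -1.] ft [ 1.54  0.06 -1.37] w 0.0355
shift [-0.     -0.     -0.0025] turn -0.0001
```

```bash
echo '[{"z":0.001}, {"z":0.001}, {"z":0.001}]' | python3 -m handwheel; echo '[{"z":0.001}, {"z":0.001}, {"z":0.001}]' | python3 -m handwheel
```

```text
clock: 13.4
tcp_pos: [0.5454, -0.1058, 0.0868]
tool_rot: [0.0, -0.069, 0.998, -0.0]
ft_force: [-0.0, 0.6, 1.2]
gripper_width: 0.0357
finger_force: 30.0
clock: 13.78
tcp_pos: [0.5454, -0.1058, 0.0858]
tool_rot: [0.0, -0.069, 0.998, -0.0]
ft_force: [0.1, 0.7, 4.0]
gripper_width: 0.0358
finger_force: 30.0
```

```bash
echo '[{"z":0.001}, {"z":0.001}, {"z":0.001}]' | python3 -m handwheel; python3 go.py 0.5453 -0.1058 0.09 97.9
```

```text
clock: 14.15
tcp_pos: [0.5454, -0.1058, 0.0846]
tool_rot: [0.0, -0.069, 0.998, -0.0]
ft_force: [-0.2, -0.1, 4.0]
gripper_width: 0.0361
finger_force: 30.0
t 14.15 tcp [ 0.5454 -0.1058  0.0846] yaw 97.9 tilt [ 3.e-04 -1.e-04 -1.e+00] ft [-0.21 -0.14  4.05] w 0.0361
shift [ 0.0001  0.     -0.0054] turn -0.0001
```

Touch-down on the clip ramps is at an underside of about 0.049 m, with negligible side forces. The fingers clear the guides and hold the pack level, so I'll keep pressing gripped, in small steps.

```bash
echo '[{"z":0.0005}, {"z":0.001}, {"z":0.001}, {"z":0.001}]' | python3 -m handwheel; echo '[{"z":0.0005}, {"z":0.0005}, {"z":0.0005}]' | python3 -m handwheel
```

```text
clock: 14.65
tcp_pos: [0.5455, -0.1058, 0.0837]
tool_rot: [0.0, -0.069, 0.998, -0.0]
ft_force: [0.1, 1.2, 5.5]
gripper_width: 0.0357
finger_force: 30.0
clock: 15.02
tcp_pos: [0.5455, -0.1058, 0.0835]
tool_rot: [0.0, -0.069, 0.998, -0.0]
ft_force: [-1.0, 0.5, 7.5]
gripper_width: 0.0358
finger_force: 30.0
```

```bash
echo '[{"z":0.0005}, {"z":0.0005}, {"z":0.0005}]' | python3 -m handwheel; python3 go.py 0.5453 -0.1058 0.09 97.9
```

```text
clock: 15.4
tcp_pos: [0.5456, -0.1058, 0.0834]
tool_rot: [0.0, -0.069, 0.998, -0.0]
ft_force: [-0.8, 1.1, 11.8]
gripper_width: 0.0361
finger_force: 30.0
t 15.4 tcp [ 0.5456 -0.1058  0.0834] yaw 97.9 tilt [ 5.e-04 -1.e-04 -1.e+00] ft [-0.78  1.06 11.78] w 0.0361
shift [ 0.0003  0.     -0.0066] turn -0.0
```

```bash
echo '[{"z":0.0003}, {"z":0.0003}, {"z":0.0003}]' | python3 -m handwheel; python3 go.py 0.5453 -0.1058 0.09 97.9
```

```text
clock: 15.78
tcp_pos: [0.5456, -0.1058, 0.0834]
tool_rot: [0.0, -0.069, 0.998, -0.0]
ft_force: [-1.4, 0.8, 11.1]
gripper_width: 0.0356
finger_force: 30.0
t 15.775 tcp [ 0.5456 -0.1058  0.0834] yaw 97.9 tilt [ 6.e-04 -1.e-04 -1.e+00] ft [-1.45  0.78 11.1 ] w 0.0356
shift [ 0.0003  0.0001 -0.0066] turn -0.0001
```

```bash
echo '[{}, {}]' | python3 -m handwheel; python3 go.py 0.5453 -0.1058 0.09 97.9
```

```text
clock: 16.02
tcp_pos: [0.5456, -0.1058, 0.0834]
tool_rot: [0.0, -0.069, 0.998, -0.0]
ft_force: [-2.1, 0.9, 9.9]
gripper_width: 0.0356
finger_force: 30.0
t 16.025 tcp [ 0.5456 -0.1058  0.0834] yaw 97.89 tilt [ 6.e-04 -1.e-04 -1.e+00] ft [-2.09  0.95  9.95] w 0.0356
shift [ 0.0003  0.0001 -0.0066] turn -0.0001
```

```bash
echo '[{"z":0.0003}, {"z":0.0003}, {"z":0.0003}]' | python3 -m handwheel; echo '[{"z":0.0003}, {"z":0.0003}, {"z":0.0003}]' | python3 -m handwheel; python3 go.py 0.5453 -0.1058 0.09 97.9
```

```text
clock: 16.4
tcp_pos: [0.5457, -0.1058, 0.0833]
tool_rot: [0.0, -0.069, 0.998, -0.0]
ft_force: [-2.5, 1.2, 11.7]
gripper_width: 0.0356
finger_force: 30.0
clock: 16.77
tcp_pos: [0.5459, -0.1058, 0.0833]
tool_rot: [0.001, -0.069, 0.998, -0.0]
ft_force: [-3.2, 1.5, 13.8]
gripper_width: 0.0361
finger_force: 30.0
t 16.775 tcp [ 0.5459 -0.1058  0.0833] yaw 97.9 tilt [ 1.1e-03 -1.0e-04 -1.0e+00] ft [-3.21  1.54 13.77] w 0.0361
shift [ 0.0006  0.0001 -0.0067] turn -0.0001
```

Something resists hard at TCP z = 0.0833 m. I'll back off, let go, and press the middle of the top with closed fingers instead.

```bash
echo '[{"z":-0.001}, {"z":-0.0018}, {"z":-0.0018}, {"z":-0.0018}]' | python3 -m handwheel; echo '[{}, {}, {}, {}]' | python3 -m handwheel 0.06;  echo '[{"z":-0.01}, {"z":-0.03}, {"z":-0.06}, {"z":-0.1}, {"z":-0.1}]' | python3 -m handwheel; echo '[{"y":0.06}, {"y":0.12}, {"y":0.18}, {"y":0.2}, {"y":0.2}]' | python3 -m handwheel 0
python3 - <<'E'
from m import *
from workcell import get_image
np.set_printoptions(precision=4,suppress=True)
im=get_image("scene");t=get_image("top")
cv2.imwrite("pics/s2.png",cv2.resize(im["pixels"][130:220,225:335],None,fx=5,fy=5,interpolation=cv2.INTER_CUBIC)[:,:,::-1])
for n,i in(("S",im),("T",t)):
    P=cloud(i).reshape(-1,3);k=(abs(P[:,0]-.545)<.016)&(abs(P[:,1]+.106)<.016)&(P[:,2]>.085)&(P[:,2]<.13)
    if k.sum()>9:
        Q=P[k];A=np.c_[Q[:,:2]-[.545,-.106],np.ones(len(Q))];print(n,k.sum(),np.median(Q,0),np.linalg.lstsq(A,Q[:,2],rcond=None)[0])
for nm,i,b in(("S",im,(270,135,320,200)),("T",t,(325,180,370,220))):
    for a,c,m in blobs(i,(45,100,60),(75,255,255),b,15):print(nm,a,c,plane(i,*c,.107))
E
python3 go.py 0.5453 -0.1058 0.14 97.9
```

```text
clock: 17.27
tcp_pos: [0.5457, -0.1058, 0.0836]
tool_rot: [0.0, -0.069, 0.998, -0.0]
ft_force: [1.5, 0.5, 4.7]
gripper_width: 0.0356
finger_force: 30.0
clock: 17.77
tcp_pos: [0.5449, -0.1057, 0.083]
tool_rot: [-0.0, -0.069, 0.998, 0.0]
ft_force: [0.7, 0.5, 0.1]
gripper_width: 0.0603
finger_force: 0.0
clock: 18.4
tcp_pos: [0.5483, -0.1065, 0.1884]
tool_rot: [0.004, -0.069, 0.998, -0.001]
ft_force: [0.1, 0.2, -0.4]
gripper_width: 0.0599
finger_force: 0.0
clock: 19.02
tcp_pos: [0.5169, 0.0935, 0.1827]
tool_rot: [-0.001, -0.07, 0.998, -0.0]
ft_force: [-0.7, -0.5, 1.1]
gripper_width: 0.0122
finger_force: 0.0
S 113 [ 0.5461 -0.1032  0.1101] [-0.1183 -0.2563  0.1084]
T 103 [ 0.5442 -0.1066  0.1097] [ 0.0189 -0.0087  0.1095]
S 163 [291.9018 160.1043] [ 0.5392 -0.1077  0.107 ]
T 139 [346.7986 198.8993] [ 0.5446 -0.1063  0.107 ]
t 19.125 tcp [0.5175 0.0919 0.1829] yaw 97.93 tilt [-9.e-04 -6.e-04 -1.e+00] ft [ 0.44 -0.67  0.37] w 0.0042
shift [-0.0003 -0.1996  0.043 ] turn 0.0005
```

View pics/s2.png

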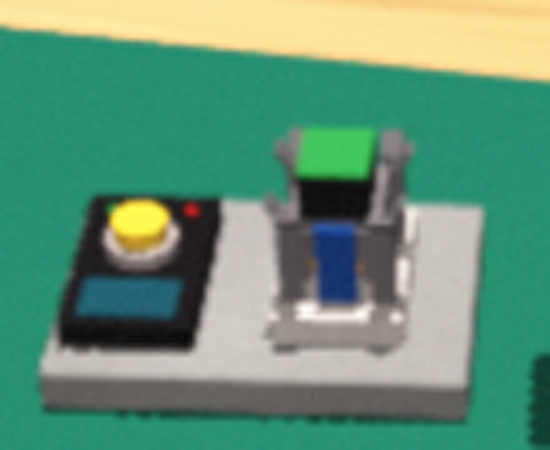

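The pack stands level on the clip ramps, green top at crop (337,152), top at 0.1095 m. I'll press its centre with closed fingers.

```bash
echo '[{"y":-0.04}, {"y":-0.09}, {"y":-0.14, "z":0.01}, {"y":-0.18, "z":0.03}, {"y":-0.1996, "z":0.043}, {"y":-0.1996, "z":0.055}, {"y":-0.1996, "z":0.062}, {"y":-0.1996, "z":0.062}, {"y":-0.1996, "z":0.062}, {"y":-0.1996, "z":0.062}]' | python3 -m handwheel 0;echo '[{}, {}, {}]' | python3 -m handwheel; python3 go.py 0.5453 -0.1059 0.111 97.9
```

```text
clock: 20.38
tcp_pos: [0.5457, -0.1048, 0.1221]
tool_rot: [0.001, -0.069, 0.998, -0.0]
ft_force: [-0.5, 0.1, 0.3]
gripper_width: 0.0006
finger_force: 0.0
clock: 20.75
tcp_pos: [0.5452, -0.1054, 0.1215]
tool_rot: [0.0, -0.069, 0.998, -0.0]
ft_force: [-0.1, 0.3, 0.7]
gripper_width: 0.0002
finger_force: 0.0
t 20.75 tcp [ 0.5452 -0.1054  0.1215] yaw 97.9 tilt [ 1.e-04 -0.e+00 -1.e+00] ft [-0.07  0.26  0.68] w 0.0002
shift [-0.     -0.0005  0.0105] turn -0.0001
```

```bash
echo '[{"y":-0.0005, "z":0.004}, {"y":-0.0005, "z":0.007}, {"y":-0.0005, "z":0.009}, {"y":-0.0005, "z":0.01}, {"y":-0.0005, "z":0.011}, {"y":-0.0005, "z":0.012}, {"y":-0.0005, "z":0.012}]' | python3 -m handwheel;echo '[{"z":0.0005}, {"z":0.001}, {"z":0.001}]' | python3 -m handwheel; echo '[{"z":0.0005}, {"z":0.001}, {"z":0.001}]' | python3 -m handwheel
```

```text
clock: 21.62
tcp_pos: [0.5455, -0.1059, 0.1097]
tool_rot: [0.0, -0.069, 0.998, -0.0]
ft_force: [-0.6, 0.1, 0.5]
gripper_width: 0.0003
finger_force: 0.6
clock: 22.0
tcp_pos: [0.5455, -0.106, 0.1087]
tool_rot: [0.0, -0.069, 0.998, -0.0]
ft_force: [-0.4, -1.1, 2.3]
gripper_width: 0.0006
finger_force: 1.8
clock: 22.38
tcp_pos: [0.5454, -0.1059, 0.1075]
tool_rot: [0.0, -0.069, 0.998, -0.0]
ft_force: [-0.6, -0.1, 4.6]
gripper_width: 0.0007
finger_force: 2.1
```

```bash
echo '[{"z":0.0005}, {"z":0.001}, {"z":0.001}]' | python3 -m handwheel; echo '[{"z":0.0005}, {"z":0.0005}, {"z":0.0005}]' | python3 -m handwheel; echo '[{"z":0.0005}, {"z":0.0005}, {"z":0.0005}]' | python3 -m handwheel
```

```text
clock: 22.75
tcp_pos: [0.5454, -0.1059, 0.1066]
tool_rot: [0.0, -0.069, 0.998, -0.0]
ft_force: [-0.5, 0.2, 5.6]
gripper_width: 0.0006
finger_force: 2.7
clock: 23.12
tcp_pos: [0.5454, -0.106, 0.1064]
tool_rot: [0.0, -0.069, 0.998, -0.0]
ft_force: [-2.4, -0.8, 7.7]
gripper_width: 0.0002
finger_force: 3.7
clock: 23.5
tcp_pos: [0.5454, -0.106, 0.1064]
tool_rot: [0.0, -0.069, 0.998, -0.0]
ft_force: [-2.0, 1.0, 9.4]
gripper_width: 0.0008
finger_force: 4.8
```

```bash
echo '[{"z":0.0005}, {"z":0.0005}, {"z":0.0005}]' | python3 -m handwheel; echo '[{"z":0.0004}, {"z":0.0004}, {"z":0.0004}]' | python3 -m handwheel; python3 go.py 0.5453 -0.1059 0.111 97.9
```

```text
clock: 23.88
tcp_pos: [0.5458, -0.106, 0.1063]
tool_rot: [0.001, -0.069, 0.998, -0.0]
ft_force: [-2.1, 0.0, 11.1]
gripper_width: 0.0005
finger_force: 5.6
clock: 24.25
tcp_pos: [0.5461, -0.106, 0.1063]
tool_rot: [0.001, -0.069, 0.998, -0.0]
ft_force: [-2.5, 0.9, 12.7]
gripper_width: 0.0003
finger_force: 6.2
t 24.25 tcp [ 0.5461 -0.106   0.1063] yaw 97.89 tilt [ 1.8e-03 -3.0e-04 -1.0e+00] ft [-2.5   0.86 12.75] w 0.0003
shift [ 0.0008  0.0002 -0.0047] turn -0.0001
```

```bash
echo '[{"z":0.0004}, {"z":0.0004}, {"z":0.0004}]' | python3 -m handwheel; echo '[{"z":0.0004}, {"z":0.0004}, {"z":0.0004}]' | python3 -m handwheel; python3 go.py 0.5453 -0.1059 0.111 97.9
```

```text
clock: 24.62
tcp_pos: [0.5471, -0.106, 0.1059]
tool_rot: [0.002, -0.069, 0.998, -0.0]
ft_force: [-0.2, 1.3, 10.4]
gripper_width: 0.0006
finger_force: 4.9
clock: 25.0
tcp_pos: [0.5473, -0.106, 0.1057]
tool_rot: [0.002, -0.069, 0.998, -0.0]
ft_force: [0.9, 1.4, 10.4]
gripper_width: 0.0002
finger_force: 5.2
t 25.0 tcp [ 0.5473 -0.106   0.1057] yaw 97.89 tilt [ 4.4e-03 -4.0e-04 -1.0e+00] ft [ 0.94  1.38 10.43] w 0.0002
shift [ 0.002   0.0004 -0.0053] turn -0.0002
```

```bash
echo '[{"x":0.001}, {"x":0.002}, {"x":0.002}, {"x":0.002}]' | python3 -m handwheel; python3 go.py 0.5453 -0.1059 0.111 97.9;echo '[{"z":0.0004}, {"z":0.0004}, {"z":0.0004}]' | python3 -m handwheel; python3 go.py 0.5453 -0.1059 0.111 97.9
```

```text
clock: 25.5
tcp_pos: [0.5462, -0.1062, 0.1059]
tool_rot: [0.003, -0.069, 0.998, -0.0]
ft_force: [2.6, 2.1, 9.6]
gripper_width: 0.0007
finger_force: 4.8
t 25.5 tcp [ 0.5462 -0.1062  0.1059] yaw 97.87 tilt [ 6.2e-03 -3.0e-04 -1.0e+00] ft [2.57 2.09 9.65] w 0.0007
shift [ 0.0008  0.0004 -0.0051] turn -0.0004
clock: 25.88
tcp_pos: [0.5463, -0.1062, 0.1058]
tool_rot: [0.003, -0.069, 0.998, -0.0]
ft_force: [0.7, 1.3, 11.5]
gripper_width: 0.0002
finger_force: 5.6
t 25.875 tcp [ 0.5463 -0.1062  0.1058] yaw 97.88 tilt [ 6.5e-03 -3.0e-04 -1.0e+00] ft [ 0.72  1.31 11.5 ] w 0.0002
shift [ 0.0009  0.0004 -0.0052] turn -0.0004
```

Run:
```python
from workcell import get_image
import cv2
im=get_image("scene")["pixels"]
cv2.imwrite("pics/s3.png",cv2.resize(im[130:215,255:335],None,fx=7,fy=7,interpolation=cv2.INTER_CUBIC)[:,:,::-1])
```

```text
(no output)
```

View pics/s3.png

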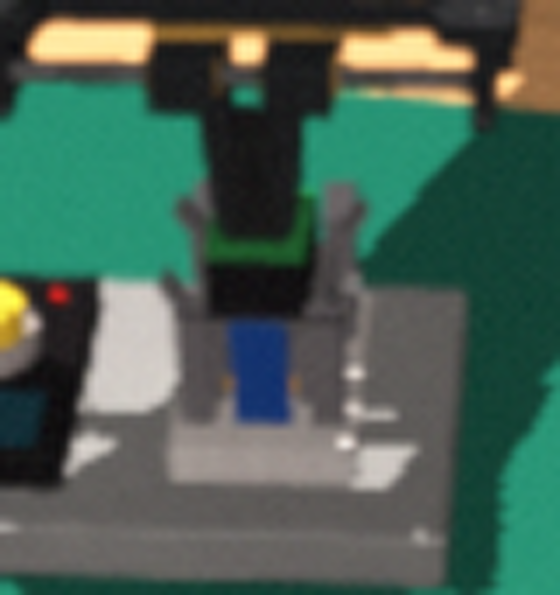

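The fingers press near the middle of the green top (crop 260,240), and the pack looks level between the guides. I'll keep going gently.

```bash
echo '[{"z":0.0004}, {"z":0.0004}, {"z":0.0004}]' | python3 -m handwheel; echo '[{"z":0.0004}, {"z":0.0004}, {"z":0.0004}]' | python3 -m handwheel; python3 go.py 0.5453 -0.1059 0.111 97.9
```

```text
clock: 26.3
tcp_pos: [0.5465, -0.1062, 0.1058]
tool_rot: [0.003, -0.069, 0.998, -0.0]
ft_force: [0.9, 2.7, 12.4]
gripper_width: 0.0006
finger_force: 6.2
clock: 26.68
tcp_pos: [0.5435, -0.1061, 0.1025]
tool_rot: [0.0, -0.069, 0.998, -0.0]
ft_force: [-0.7, -0.3, 2.4]
gripper_width: 0.0009
finger_force: 1.4
t 26.675 tcp [ 0.5435 -0.1061  0.1025] yaw 97.9 tilt [ 5.e-04 -1.e-04 -1.e+00] ft [-0.72 -0.31  2.42] w 0.0009
shift [-0.0018 -0.     -0.0085] turn 0.0
```

It passed the peak and the force dropped to 2.4 N. On to the floor.

```bash
echo '[{"x":-0.001, "z":0.0005}, {"x":-0.0015, "z":0.0005}, {"x":-0.0015, "z":0.0005}]' | python3 -m handwheel; echo '[{"z":0.0005}, {"z":0.0005}, {"z":0.0005}]' | python3 -m handwheel; echo '[{"z":0.0005}, {"z":0.0005}, {"z":0.0005}]' | python3 -m handwheel; python3 go.py 0.5453 -0.1059 0.111 97.9
```

```text
clock: 27.05
tcp_pos: [0.5446, -0.1059, 0.1016]
tool_rot: [-0.0, -0.069, 0.998, 0.0]
ft_force: [1.5, 0.3, 2.0]
gripper_width: 0.0005
finger_force: 0.9
clock: 27.42
tcp_pos: [0.5447, -0.1059, 0.1014]
tool_rot: [-0.0, -0.069, 0.998, 0.0]
ft_force: [1.1, -0.0, 2.1]
gripper_width: 0.0005
finger_force: 0.9
clock: 27.8
tcp_pos: [0.545, -0.106, 0.1012]
tool_rot: [0.0, -0.069, 0.998, -0.0]
ft_force: [2.7, 0.6, 3.1]
gripper_width: 0.0003
finger_force: 1.6
t 27.8 tcp [ 0.545  -0.106   0.1012] yaw 97.9 tilt [ 5.e-04 -1.e-04 -1.e+00] ft [2.73 0.65 3.08] w 0.0003
shift [-0.0003  0.     -0.0098] turn -0.0001
```

```bash
echo '[{"z":0.0005}, {"z":0.0005}, {"z":0.0005}]' | python3 -m handwheel; echo '[{"z":0.0005}, {"z":0.0005}, {"z":0.0005}]' | python3 -m handwheel; echo '[{"z":0.0005}, {"z":0.0005}, {"z":0.0005}]' | python3 -m handwheel; python3 go.py 0.5453 -0.1059 0.111 97.9
```

```text
clock: 28.18
tcp_pos: [0.5453, -0.1059, 0.101]
tool_rot: [0.001, -0.069, 0.998, -0.0]
ft_force: [1.3, 1.9, 5.6]
gripper_width: 0.0005
finger_force: 2.6
clock: 28.55
tcp_pos: [0.5455, -0.1059, 0.1008]
tool_rot: [0.001, -0.069, 0.998, -0.0]
ft_force: [1.0, 1.3, 6.2]
gripper_width: 0.0005
finger_force: 3.3
clock: 28.92
tcp_pos: [0.5456, -0.1059, 0.1008]
tool_rot: [0.001, -0.069, 0.998, -0.0]
ft_force: [0.7, 1.3, 8.9]
gripper_width: 0.0003
finger_force: 4.5
t 28.925 tcp [ 0.5456 -0.1059  0.1008] yaw 97.89 tilt [ 1.8e-03  1.0e-04 -1.0e+00] ft [0.74 1.32 8.92] w 0.0003
shift [ 0.0003  0.     -0.0102] turn -0.0002
```

```bash
echo '[{"z":0.0005}, {"z":0.0005}, {"z":0.0005}]' | python3 -m handwheel; echo '[{"z":0.0005}, {"z":0.0005}, {"z":0.0005}]' | python3 -m handwheel; python3 go.py 0.5453 -0.1059 0.111 97.9
```

```text
clock: 29.3
tcp_pos: [0.5457, -0.1058, 0.1008]
tool_rot: [0.001, -0.069, 0.998, -0.0]
ft_force: [-0.1, 2.0, 11.4]
gripper_width: 0.0001
finger_force: 5.9
clock: 29.68
tcp_pos: [0.5457, -0.1058, 0.1007]
tool_rot: [0.001, -0.069, 0.998, -0.0]
ft_force: [-0.5, 2.5, 14.4]
gripper_width: 0.0004
finger_force: 7.3
t 29.675 tcp [ 0.5457 -0.1058  0.1007] yaw 97.89 tilt [ 1.8e-03  1.0e-04 -1.0e+00] ft [-0.5   2.52 14.44] w 0.0004
shift [ 0.0004 -0.     -0.0103] turn -0.0001
```

Firm on the floor at 14 N. I'll lift away and check height, level and clips.

```bash
echo '[{"z":-0.002}, {"z":-0.006}, {"z":-0.03}, {"z":-0.07}, {"y":0.05, "z":-0.09}, {"y":0.11, "z":-0.09}, {"y":0.17, "z":-0.09}, {"y":0.2, "z":-0.09}, {"y":0.2, "z":-0.09}]' | python3 -m handwheel
python3 - <<'E'
from m import *
from workcell import get_image
np.set_printoptions(precision=4,suppress=True)
im=get_image("scene");t=get_image("top")
a=cv2.resize(im["pixels"][140:215,265:330],(520,600),interpolation=cv2.INTER_CUBIC);b=cv2.resize(t["pixels"][180:220,330:360],None,fx=9,fy=9,interpolation=cv2.INTER_CUBIC)
c=np.zeros((600,790,3),np.uint8);c[:,:520]=a;c[:360,520:]=b;cv2.imwrite("pics/s4.png",c[:,:,::-1])
P=cloud(t).reshape(-1,3);k=(abs(P[:,0]-.545)<.016)&(abs(P[:,1]+.106)<.016)&(P[:,2]>.085)&(P[:,2]<.13);Q=P[k]
print(k.sum(),np.median(Q,0),np.linalg.lstsq(np.c_[Q[:,:2]-[.545,-.106],np.ones(len(Q))],Q[:,2],rcond=None)[0])
for nm,i,bx in(("T",t,(325,180,370,220)),):
    for ar,c,m in blobs(i,(45,100,60),(75,255,255),bx,15):print(nm,ar,c,plane(i,*c,.101))
C=cloud(t)
for ar,c,m in blobs(t,(105,130,50),(125,255,255),(330,185,366,220)):print("clipT",ar,c,np.median(C[m],0))
E
python3 go.py 0.5535 -0.211 0.085 97.9
```

```text
clock: 30.8
tcp_pos: [0.5157, 0.0936, 0.1873]
tool_rot: [-0.001, -0.071, 0.997, -0.0]
ft_force: [0.6, -0.4, -0.1]
gripper_width: 0.0003
finger_force: 0.0
108 [ 0.545  -0.1043  0.1009] [-0.003  -0.0143  0.1009]
T 137 [346.6204 199.    ] [ 0.5449 -0.1061  0.101 ]
clipT 10 [345.  190.5] [ 0.5736 -0.1021  0.0841]
clipT 6 [347.5 209. ] [ 0.5149 -0.1095  0.0861]
t 30.9 tcp [0.5166 0.0916 0.1876] yaw 97.95 tilt [-0.0019 -0.0011 -1.    ] ft [-0.14 -0.04  0.67] w 0.0005
shift [ 0.0051 -0.3047  0.1029] turn 0.0009
```

View pics/s4.png

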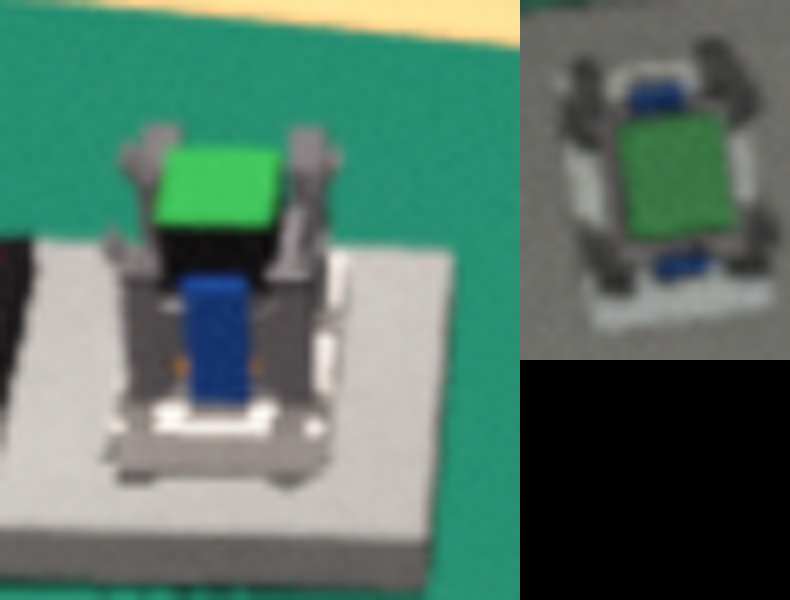

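The pack's top is at 0.101 m, level and centred. Both blue clips, at inset (655,97) and (683,265), are back at their empty-bay positions, so the pack is clipped in. For the button I'll turn the gripper 90° so its body stays clear of the pack.

```bash
echo '[{"y":-0.02, "rz":0.1}, {"x":0.001, "y":-0.06, "rz":0.27}, {"x":0.002, "y":-0.1, "rz":0.45}, {"x":0.003, "y":-0.145, "rz":0.63}, {"x":0.004, "y":-0.19, "rz":0.81}, {"x":0.005, "y":-0.23, "rz":0.99}, {"x":0.005, "y":-0.265, "rz":1.17}, {"x":0.005, "y":-0.29, "rz":1.35}, {"x":0.005, "y":-0.3047, "rz":1.5}, {"x":0.005, "y":-0.3047, "rz":1.571}]' | python3 -m handwheel 0; echo '[{"z":0.03}, {"z":0.07}, {"z":0.1}, {"z":0.103}, {"z":0.103}, {"z":0.103}, {"z":0.103}, {"z":0.103}, {"z":0.103}]' | python3 -m handwheel; python3 go.py 0.5533 -0.2108 0.064 7.9
```

```text
clock: 32.15
tcp_pos: [0.5532, -0.2136, 0.1879]
tool_rot: [-0.0, 0.659, 0.752, -0.001]
ft_force: [-0.1, 0.4, 0.6]
gripper_width: 0.0003
finger_force: 0.0
clock: 33.28
tcp_pos: [0.5544, -0.2103, 0.0859]
tool_rot: [0.0, 0.657, 0.754, 0.0]
ft_force: [0.5, 0.1, 0.2]
gripper_width: 0.0005
finger_force: 0.0
t 33.275 tcp [ 0.5544 -0.2103  0.0859] yaw 7.9 tilt [ 6.e-04 -3.e-04 -1.e+00] ft [0.49 0.05 0.22] w 0.0005
shift [-0.0004 -0.0012  0.0219] turn -0.0
```

```bash
echo '[{"y":-0.001, "z":0.008}, {"y":-0.001, "z":0.015}, {"y":-0.001, "z":0.02}, {"y":-0.001, "z":0.022}, {"y":-0.001, "z":0.023}, {"y":-0.001, "z":0.024}, {"y":-0.001, "z":0.024}, {"y":-0.001, "z":0.024}]' | python3 -m handwheel; echo '[{"z":0.001}, {"z":0.002}, {"z":0.002}]' | python3 -m handwheel; echo '[{"z":0.0005}, {"z":0.001}, {"z":0.001}]' | python3 -m handwheel; echo '[{"z":0.0005}, {"z":0.001}, {"z":0.001}]' | python3 -m handwheel
```

```text
clock: 34.28
tcp_pos: [0.5534, -0.2105, 0.0617]
tool_rot: [0.0, 0.657, 0.754, 0.0]
ft_force: [0.9, -0.6, -0.6]
gripper_width: 0.0003
finger_force: 0.0
clock: 34.65
tcp_pos: [0.5533, -0.2105, 0.0599]
tool_rot: [0.0, 0.657, 0.754, 0.0]
ft_force: [-0.9, 0.4, 3.8]
gripper_width: 0.0004
finger_force: 1.7
clock: 35.02
tcp_pos: [0.5533, -0.2106, 0.059]
tool_rot: [0.0, 0.657, 0.754, 0.0]
ft_force: [-2.5, -0.2, 6.4]
gripper_width: 0.0002
finger_force: 2.8
clock: 35.4
tcp_pos: [0.5533, -0.2105, 0.0578]
tool_rot: [0.0, 0.657, 0.754, 0.0]
ft_force: [-2.1, 0.7, 4.2]
gripper_width: 0.0003
finger_force: 2.1
```

```bash
echo '[{"z":0.0005}, {"z":0.001}, {"z":0.001}]' | python3 -m handwheel; echo '[{"z":0.0005}, {"z":0.001}, {"z":0.001}]' | python3 -m handwheel; echo '[{"z":0.0005}, {"z":0.001}, {"z":0.001}]' | python3 -m handwheel;echo '[{"z":0.0005}, {"z":0.0005}, {"z":0.0005}]' | python3 -m handwheel
```

```text
clock: 35.78
tcp_pos: [0.5529, -0.2103, 0.0558]
tool_rot: [-0.0, 0.657, 0.754, -0.0]
ft_force: [0.2, 0.4, -0.3]
gripper_width: 0.0005
finger_force: 0.0
clock: 36.15
tcp_pos: [0.5532, -0.2105, 0.0554]
tool_rot: [-0.0, 0.657, 0.754, -0.0]
ft_force: [-0.3, -0.7, 0.5]
gripper_width: 0.0002
finger_force: 0.0
clock: 36.52
tcp_pos: [0.5532, -0.2105, 0.0544]
tool_rot: [-0.0, 0.657, 0.754, -0.0]
ft_force: [-0.4, -1.2, 0.1]
gripper_width: 0.0007
finger_force: 0.0
clock: 36.9
tcp_pos: [0.5533, -0.2105, 0.0543]
tool_rot: [0.0, 0.657, 0.754, 0.0]
ft_force: [-0.3, 0.7, 3.0]
gripper_width: 0.0005
finger_force: 1.3
```

The force fell to zero, then met a hard stop 6 mm below first contact, so the button is in. I'll retreat and verify.

```bash
echo '[{"z":-0.003}, {"z":-0.02}, {"z":-0.06}, {"z":-0.11}, {"x":-0.06, "z":-0.12}, {"x":-0.12, "z":-0.12}, {"x":-0.18, "z":-0.12}, {"x":-0.24, "z":-0.12}, {"x":-0.24, "z":-0.12}, {"x":-0.24, "z":-0.12}]' | python3 -m handwheel; echo '[{}, {}, {}, {}]' | python3 -m handwheel
python3 - <<'E'
from m import *
from workcell import get_image
np.set_printoptions(precision=4,suppress=True)
im=get_image("scene");t=get_image("top")
cv2.imwrite("pics/s5.png",im["pixels"][:,:,::-1])
for n,i,b in(("S",im,(235,155,270,195)),("T",t,(365,185,390,215))):
    C=cloud(i)
    for a,c,m in blobs(i,(20,120,100),(35,255,255),b,15):print("yel",n,a,np.median(C[m],0))
P=cloud(t).reshape(-1,3);k=(abs(P[:,0]-.545)<.016)&(abs(P[:,1]+.106)<.016)&(P[:,2]>.085)&(P[:,2]<.13);print(k.sum(),np.median(P[k],0))
E
```

```text
clock: 38.15
tcp_pos: [0.586, -0.448, 0.1743]
tool_rot: [-0.0, 0.657, 0.754, 0.0]
ft_force: [-0.1, 1.1, 0.2]
gripper_width: 0.0007
finger_force: 0.0
clock: 38.65
tcp_pos: [0.5863, -0.4477, 0.1742]
tool_rot: [0.0, 0.657, 0.754, 0.0]
ft_force: [0.3, 0.1, 0.2]
gripper_width: 0.0004
finger_force: 0.0
yel S 74 [ 0.5508 -0.2128  0.054 ]
yel T 49 [ 0.5526 -0.2125  0.0547]
109 [ 0.5448 -0.1044  0.1011]
```

View pics/s5.png

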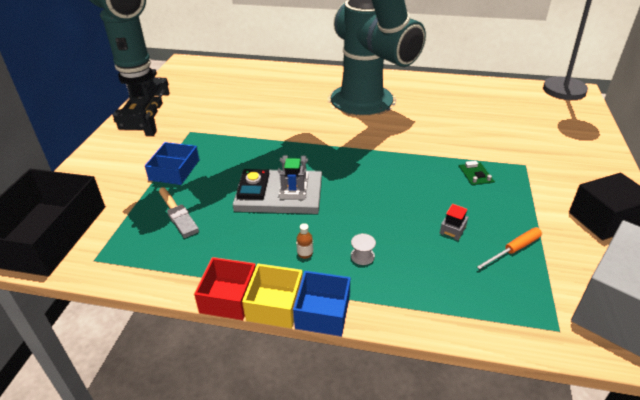

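The button at (253,177) is down about 5 mm by camera. The pack is still seated at (292,175), the bystanders have not moved, and the robot is clear. Handing in.

```bash
python3 -c "
from workcell import ctrl
print(ctrl.job_done())"
```

```text
the job is handed in; nothing more can be done
None
```

I handed the job in at about 39 s: by camera and feel, the green pack is down, level and clipped at both ends, the start button is in, and the highest force I read was 14.4 N; no verdict came back.

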